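# Set the stowed egg cooker down on its base

### The arm

A 7-joint arm with a two-finger parallel gripper is mounted at the origin on the work surface. World frame = base frame: x ahead of the robot, y to its left, z up, the work surface at z = 0. Lengths are in m, angles in rad, forces in N, time in s.
With the tool pointing down it reaches from about 0.425 to 0.875 m from the base axis. Payload 4.7 kg.
Tool frame: the origin (TCP) lies on the centre line of the jaws, within the pads' length; the fingertips stand 14 mm ahead of it and the grasp point (between the pads) lies 5 mm behind it; z points along the fingers, y is the line along which they close (so a half turn about z gives the same grasp; the last joint's range is limited). The gripper opens to 87 mm and grips with 3 to 60 N. Pads are 19 mm wide; open, the fingers measure 117 mm over their backs; the gripper's body (75 mm by 190 mm) begins 51 mm behind the grasp point.
Start: joints at [-1.205, 0.321, -0.07, 1.45, 0.023, 1.371, -0.057], TCP at [0.224, 0.61, 0.237] pointing down, gripper open.
Joint ranges: [-2.86, 2.86], [-0.3, 2.09], [-1.38, 1.24], [0.06, 2.45], [-1.56, 4.7], [0.09, 2.05], [-2.69, 2.69]. Speed limits (rad/s): [2.57, 2.57, 3.14, 3.14, 3.14, 3.14, 3.14].

### API

Orientations are given as a rotation vector (axis times angle).
In Python, from cell import robot gives the robot as it stands. The module is installed in compiled form; this text tells all that it offers.
- The arm moves only by the tool arm_command, never from a script. Its argument "moves" is text: rows parted by semicolons, each of 7 numbers parted by spaces: the shift along the world's x, y, z in mm, then the turn, a rotation vector about the world's x, y, z in degrees, then the gripper command: -1 is shut, 1 is fully open, values between are in proportion. A call has 1 to 20 rows; each row shifts and turns the commanded pose from where the row before left it; what a row does not reach is not made up. A row lasts 1/8 s, in which the tool goes at most 62.5 mm and 10.7 degrees, less where a joint would pass 70% of its speed; a pose out of reach is approached as far as the arm can. A call with a gripper value outside its range is refused whole. The fingers move at their own pace and stop on an object; "squeeze" is the grip in N (left out, the last holds). Time passes only in rows, so rows that do not move let the fingers close. It gives the time, the measured TCP pose, the force, the opening and the grip force at its end, in the units of the state.
- robot.sense(): the state, without advancing time (a new reading comes with each control period).
- robot.grab_frame(name): name is "scene" or "top"; returns a dict with "image" (420x560x3 uint8, red, green, blue), "depth" (420x560 float32, m along the optical axis (not along the pixel's ray), 0 where there is no reading), "camera_matrix" (3x3 intrinsics, pixels), "world_from_camera" (4x4, takes a point from camera to world coordinates). Camera axes: x right, y up, looking along -z (the intrinsics and any distortion apply to the point x, -y, -z); pixel columns grow to the right and rows downward; lengths in m; the calibration is good to about 2 mm. A picture is of the moment at which its call begins.
- robot.finish_job(): hands the job in; it is judged then, once.
Trained networks look in the newest picture that a camera, given by its name, has taken for a name from the list of things; names that differ only in an ending like _2 or _b are one class to them, and where a whole thing is asked for, a point or a joint stands for the part that bears it (a point fixed in the world has none). Each returns a list of dicts, best first, with "p" (0 to 1); they miss things now and then, are a little off and sometimes report something else, mostly with a low value. They report only what shows in the picture. A call takes as long as a camera call. They do not tell look-alikes from the thing itself.
- robot.silhouettes(camera, query): "mask" (420x560 bool, what is visible of it).
- robot.place_of(camera, query): "xyz" ([x, y, z] in m, in world coordinates, good to about 4 mm: a listed point, or the origin of a listed thing).
The state is a dict: "clock": time; "q": joint angles; "qd": joint speeds; "effort": joint torques, N m; "position": TCP position; "orientation": TCP orientation; "force": force on the tool from outside, world axes, zero at the start; "wrist_torque": the same for the moment, N m; "width": opening from 0.0 (shut) to 1.0 (fully open); "finger_force": force on a finger pad.
Only numpy, scipy, OpenCV 4.12 (cv2) and the standard library are available. Lean on these libraries where they do the work, as an engineer would, in place of code of your own. Each camera call takes 0.05 s, during which the arm holds its last target. There are 200 camera calls.

### The job

The red egg cooker has been put away standing on end; set it down on its black base on the low wooden plinth under the wire shelf, ready for use. Without lifting it, slide it upright along the table until its foot stands square against the plinth's front edge, push it high on its clear lid so that it tips over that edge and lies on the plinth, then nudge it in, straight, until its foot end is flush with the front edge. Push gently, as the lid is brittle, do not bump the rack, and leave the egg trays, the pepper shaker and the spoon as they are.

Things in the scene. Friction and masses are not known exactly. Their poses are not given: they have to be found in the camera images.
- rack: Fixed wooden rack, open all round. Origin: middle of the plinth's front edge, at table level; +x runs level from that edge in under the shelf, roughly to the robot's left; y along the edge; z up. Plinth: solid board 14 mm high, x 0 to 200, y -250 to 250 mm. Four 18 mm square posts at x 15 and 170, y -230 and 230 mm carry a steel wire shelf.
- shelf_front (a point): middle of the wire shelf's front bar (10 mm thick, along y), 50 mm before the plinth's edge and 290 mm above the table. Bars about 32 mm apart run from here 224 mm back and 240 mm to either side, all at this height. The bar blocks a vertical tool from pushing the cooker over; one tilted 30 to 45 degrees, tips forward, fits under it.
- cooker: Loose slim egg cooker, flat-sided block 76 x 100 x 160 mm (x, y, z), at the start standing on end before the plinth, 15 to 50 mm short of it and up to 0.22 rad out of square. Origin: centre of the end it stands on; z along its length; +x out of its black base, which faces the plinth. Base face at x = +38 mm, clear lid's flat face at x = -38 mm. Laid on its base, its x points straight down.
- crown (a point): on the cooker: middle of the clear lid's width, on the lid's face, 140 mm above the end it stands on. Mass 0.4 to 0.85 kg, centre of mass at mid length, 27 mm from the base face. Pushed lower than 40 mm above the table it slides (1 to 9 N); higher up it may tip early. Butted on the plinth, a push high up (under 4 N) tips it; beyond about 22 degrees it falls over by itself.
- heel (a point): on the cooker: middle of the lower edge of the base face as it stands (x = 38 mm, z = 0 in the cooker's frame). It touches the plinth's front edge when the cooker is butted up. As the cooker falls over it kicks back some, and the heel then lies at plinth height, 20 to 40 mm out before the front edge; flush means that it is brought to that edge (rack x = 0).
- trays: stack of three white egg trays, 150 x 100 mm, 84 mm high, standing on the plinth to one side; origin at the centre of its underside
- shaker: stainless pepper shaker, 50 mm diameter, 122 mm high, standing on the plinth to the other side; origin at the centre of its underside
- spoon: ceramic spoon lying on the table, about 166 mm long along its x, 52 mm wide at the bowl, 8 mm thick; origin underneath, x = +60 mm is the bowl's centre
There are look-alikes about, which are no part of the job. Of the things like the cooker, leave any that is purple or yellow; of the rest the smaller one is meant.

How it is judged:
By the outcome, as a careful person would: the job done as asked, in the order asked, and still so for the second after the job is handed in, with the robot touching nothing.
It also fails if it takes over 48 s, if anything falls off the work surface, if the arm or the gripper's body presses on something with over 40 N, if the wrist force passes 120 N, or if a joint passes its speed limit or range.

## Working session

There is one attempt and no reset: what is moved stays moved. The work goes in short steps, Python scripts to look and compute and a tool call to move; the robot and the scene stay as the last step left them, time stands still between calls to the robot, and variables do not carry over. Pictures are saved under pics/ and viewed, at most 10 in all, crops included, and the job is handed in when it is done.

Besides the shell and the picture viewer there is one more tool, called after "Call:" as a command line: name --argument value ..., lists and objects as JSON in quotes. arm_command: Moves the arm, as the interface text tells. Its arguments: {"type":"object","properties":{"moves":{"type":"string"},"squeeze":{"type":"number"}},"required":["moves"]}

```bash
mkdir -p pics; cat > h.py <<'E'
import numpy as np, cv2
from cell import robot
def grab(n,f=None):
    d=robot.grab_frame(n)
    if f: cv2.imwrite('pics/'+f,d['image'][:,:,::-1])
    return d
def cloud(d):
    K=d['camera_matrix'];z=d['depth'];v,u=np.indices(z.shape)
    x=(u-K[0,2])/K[0,0]*z;y=(v-K[1,2])/K[1,1]*z
    P=np.stack([x,-y,-z],-1);T=d['world_from_camera']
    W=P@T[:3,:3].T+T[:3,3];W[z==0]=np.nan
    return W
E
python3 - <<'E'
from h import *
a=grab('scene','s0.png');b=grab('top','t0.png')
cv2.imwrite('pics/both0.png',cv2.resize(np.vstack([a['image'],b['image']])[:,:,::-1],None,fx=.71,fy=.71))
for c in('scene','top'):
    for q in('rack','shelf_front','cooker','crown','heel','trays','shaker','spoon'):
        print(c,q,[(np.round(r['xyz'],3).tolist(),round(r['p'],2)) for r in robot.place_of(c,q)[:4]])
    for r in robot.silhouettes(c,'cooker'):
        v,u=np.nonzero(r['mask']);print('mask',r['p'],u.mean(),v.mean(),len(u),u.min(),u.max(),v.min(),v.max())
print(robot.sense())
E
```

```text
scene rack [([0.563, 0.038, -0.002], 0.58)]
scene shelf_front [([0.556, -0.007, 0.289], 0.89)]
scene cooker [([0.578, -0.038, 0.001], 0.92), ([0.695, 0.356, 0.0], 0.64), ([0.699, -0.277, -0.0], 0.6), ([0.362, -0.191, 0.005], 0.59)]
scene crown [([0.739, 0.365, 0.183], 0.92), ([0.345, -0.244, 0.195], 0.9), ([0.564, -0.071, 0.142], 0.73), ([0.732, -0.288, 0.139], 0.72)]
scene heel [([0.661, -0.276, 0.004], 0.93), ([0.593, -0.001, -0.003], 0.87), ([0.383, -0.144, -0.001], 0.79), ([0.642, 0.342, 0.0], 0.79)]
scene trays [([0.425, 0.17, 0.017], 0.93)]
scene shaker [([0.743, 0.124, 0.013], 0.77)]
scene spoon [([0.714, -0.098, -0.002], 0.63)]
mask 0.84 182.73011974209396 146.29382867669634 3257 152 212 115 179
mask 0.81 413.12367149758455 209.1951690821256 2070 383 441 182 235
mask 0.59 358.9422028353326 320.8631406761178 3668 320 397 280 357
mask 0.56 313.6598143236074 225.75862068965517 1508 292 336 196 253
top rack [([0.563, 0.042, 0.002], 0.97)]
top shelf_front [([0.557, -0.006, 0.289], 0.78), ([0.71, -0.101, -0.0], 0.64)]
top cooker [([0.698, -0.285, 0.002], 0.94), ([0.692, 0.349, 0.00
[... 730 characters left out ...]
 363 407 155 190
{'clock': 1.0, 'q': array([-1.20493085,  0.3209787 , -0.07013563,  1.45046447,  0.02259914,
        1.37082279, -0.05690112]), 'qd': array([ 0.00056149,  0.00151272,  0.00025204, -0.00217017,  0.00176991,
       -0.00223259, -0.00054104]), 'effort': array([-1.15777029e-04, -4.91112328e+01, -4.03720848e-01, -3.12782085e+01,
       -6.40260265e-02,  3.35255312e-02,  5.42795078e-06]), 'position': array([0.22397222, 0.61022201, 0.23661852]), 'orientation': array([5.49620057e-01, 3.09308919e+00, 1.68261503e-04]), 'force': array([ 0.77954915, -0.49937275,  0.06283577]), 'wrist_torque': array([-0.01523533,  0.00036562, -0.0224634 ]), 'finger_force': 0.0, 'width': 1.000266000200954}
```

View pics/s0.png

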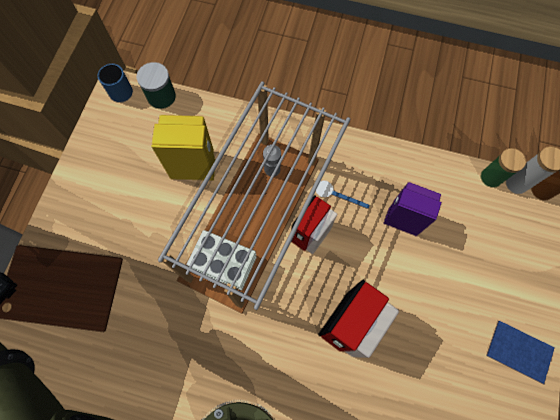

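View pics/t0.png

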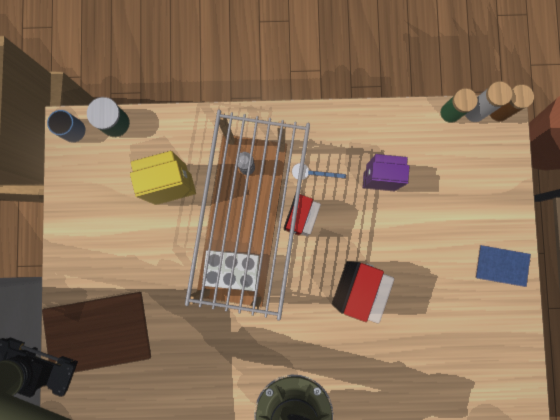

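The things like the cooker, in scene pixels:
- yellow at (183,146): excluded by colour
- purple at (413,209): excluded by colour
- large red at (359,321)
- small red at (313,222), next to the plinth: this is the one I choose

Next I'll check it in a close crop and measure the rack and the cooker.

```bash
python3 - <<'E'
from h import *
for c in('scene','top'):
    d=grab(c);W=cloud(d);im=d['image']
    if c=='scene': cv2.imwrite('pics/crop.png',cv2.resize(im[160:370,250:450,::-1],None,fx=2.8,fy=2.8,interpolation=cv2.INTER_CUBIC))
    Z=W[...,2]
    for n,r in ((k,r) for k in ['cooker'] for r in robot.silhouettes(c,k)):
        m=r['mask'];v,u=np.nonzero(m); P=W[m];P=P[np.isfinite(P[:,2])];zt=np.percentile(P[:,2],97)
        T=P[abs(P[:,2]-zt)<.006]
        print(c,n,'px',u.mean().round(),v.mean().round(),'top z',zt.round(3),'rect',cv2.minAreaRect((T[:,:2]*1000).astype(np.float32)), np.median(im[m],0))
    m=(Z>.28)&(Z<.302)&(abs(W[...,0]-.56)<.3)&(W[...,1]>-.1)&(W[...,1]<.3)
    print('shelf',m.sum(),cv2.minAreaRect((W[m][:,:2]*1000).astype(np.float32)), W[m][:,2].mean())
    m=(Z>.009)&(Z<.019)&(abs(W[...,0]-.56)<.3)&(W[...,1]>-.05)&(W[...,1]<.3)
    # plinth front edge: min y along rack, per-x bin
    Q=W[m]; pts=[]
    for x in np.arange(.32,.82,.02):
        s=Q[abs(Q[:,0]-x)<.01]
        if len(s)>8: pts.append((x,np.percentile(s[:,1],3)))
    print('edge',np.round(pts,3).tolist())
    for r in robot.silhouettes(c,'spoon')[:1]:
        P=W[r['mask']];print('spoon',np.nanmin(P,0),np.nanmax(P,0))
E
```

```text
scene cooker px 183.0 147.0 top z 0.209 rect ((686.1970825195312, 350.2583923339844), (88.56867980957031, 129.64024353027344), 14.060251235961914) [97.5 83.  33.5]
scene cooker px 314.0 225.0 top z 0.162 rect ((576.9721069335938, -41.58281326293945), (64.45227813720703, 103.46221923828125), 79.34028625488281) [136.  26.  24.]
scene cooker px 359.0 321.0 top z 0.224 rect ((365.8229064941406, -188.2868194580078), (87.91603088378906, 138.2443084716797), 68.7390365600586) [158.  26.  24.]
scene cooker px 413.0 209.0 top z 0.162 rect ((693.6286010742188, -282.5008544921875), (99.94709014892578, 73.02506256103516), 82.95503234863281) [74. 32. 97.]
shelf 6004 ((571.1868286132812, 101.20472717285156), (234.2147979736328, 486.9043273925781), 79.92679595947266) 0.2916395805835072
edge [[0.32, 0.083], [0.34, 0.081], [0.36, 0.083], [0.38, 0.073], [0.4, 0.069], [0.42, 0.065], [0.44, 0.062], [0.46, 0.058], [0.48, 0.055], [0.5, 0.054], [0.52, 0.048], [0.54, 0.045], [0.56, 0.045], [0.58, 0.041], [0.6, 0.037], [0.62, 0.034], [0.64, 0.03], [0.66, 0.027], [0.68, 0.024], [0.7, 0.008], [0.72, -0.033], [0
[... 674 characters left out ...]
144653320312, -32.50952911376953), (69.10504913330078, 98.76402282714844), 68.83819580078125) [161.  54.  51.]
shelf 5086 ((572.2710571289062, 103.63800048828125), (234.29762268066406, 487.60797119140625), 79.89617919921875) 0.29192802221368763
edge [[0.32, 0.058], [0.34, 0.085], [0.36, 0.082], [0.38, 0.078], [0.4, 0.072], [0.42, 0.068], [0.44, 0.065], [0.46, 0.061], [0.48, 0.061], [0.5, 0.058], [0.52, 0.054], [0.54, 0.051], [0.56, 0.05], [0.58, 0.047], [0.6, 0.04], [0.62, 0.039], [0.64, 0.033], [0.66, 0.03], [0.68, 0.027], [0.7, 0.02], [0.72, -0.021], [0.74, -0.004], [0.76, 0.012], [0.78, 0.007], [0.8, 0.005]]
spoon [ 0.70205838 -0.17344931 -0.00616364] [ 0.74339986 -0.01448415  0.01378125]
```

View pics/crop.png

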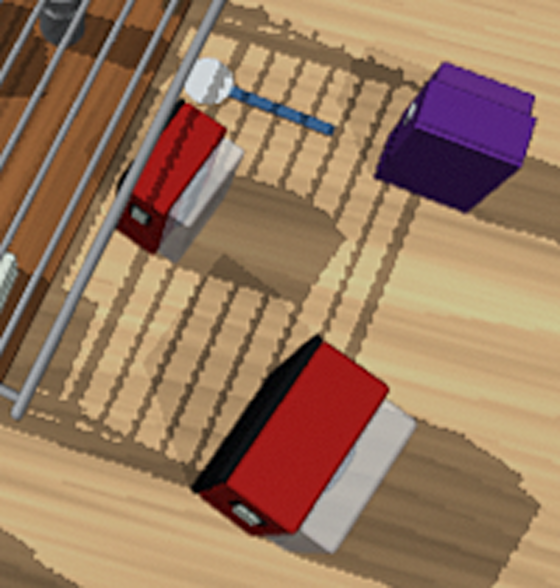

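The crop shows the small red cooker around full-frame (315,222). Its lid faces away from the plinth, the spoon bowl is beside it and the big red one is nearer the robot. The rack's +x points 79.9° in world, and the cooker is about 11° out of square with a gap of about 37 mm. I'll lift clear and swing around.

```bash
python3 - <<'E'
import numpy as np
a=np.radians(np.linspace(69.84,-14,17)); r=np.linspace(.65,.59,17)
p=np.c_[r*np.cos(a),r*np.sin(a)]*1000
print('; '.join(f'{round(d[0])} {round(d[1])} 0 0 0 -5 0.2' for d in np.diff(p,axis=0)),p[-1])
E
```

```text
53 -26 0 0 0 -5 0.2; 50 -31 0 0 0 -5 0.2; 47 -35 0 0 0 -5 0.2; 43 -39 0 0 0 -5 0.2; 39 -43 0 0 0 -5 0.2; 35 -46 0 0 0 -5 0.2; 30 -49 0 0 0 -5 0.2; 26 -51 0 0 0 -5 0.2; 21 -53 0 0 0 -5 0.2; 16 -54 0 0 0 -5 0.2; 11 -55 0 0 0 -5 0.2; 6 -55 0 0 0 -5 0.2; 0 -55 0 0 0 -5 0.2; -5 -55 0 0 0 -5 0.2; -10 -54 0 0 0 -5 0.2; -14 -52 0 0 0 -5 0.2 [ 572.4744785 -142.7339184]
```

Call:
arm_command --moves "0 0 50 0 0 0 0.2; 0 0 50 0 0 0 0.2; 0 0 50 0 0 0 0.2; 0 0 50 0 0 0 0.2; 53 -26 0 0 0 -5 0.2; 50 -31 0 0 0 -5 0.2; 47 -35 0 0 0 -5 0.2; 43 -39 0 0 0 -5 0.2; 39 -43 0 0 0 -5 0.2; 35 -46 0 0 0 -5 0.2; 30 -49 0 0 0 -5 0.2; 26 -51 0 0 0 -5 0.2; 21 -53 0 0 0 -5 0.2; 16 -54 0 0 0 -5 0.2; 11 -55 0 0 0 -5 0.2; 6 -55 0 0 0 -5 0.2; 0 -55 0 0 0 -5 0.2; -5 -55 0 0 0 -5 0.2; -10 -54 0 0 0 -5 0.2; -14 -52 0 0 0 -5 0.2"

```text
clock: 3.8
position: [0.5715, -0.1446, 0.4366]
orientation: [2.412, 2.012, 0.0]
force: [1.1, -0.4, 0.4]
width: 0.597
finger_force: 0.0
```

Call:
arm_command --moves "0 0 0 8.6 -1.5 0 0.2; 0 0 0 8.6 -1.5 0 0.2; 0 0 0 8.6 -1.5 0 0.2; 0 0 0 8.6 -1.5 0 0.2; 0 0 0 0 0 0 0.2"

```text
clock: 4.42
position: [0.571, -0.1461, 0.4344]
orientation: [-2.059, -1.709, -0.639]
force: [0.1, 1.2, -0.1]
width: 0.598
finger_force: 0.0
```

```bash
cat >> h.py <<'E'
from scipy.spatial.transform import Rotation as Ro
O=np.array([.562,.041]);th=np.radians(79.9);F=np.array([np.cos(th),np.sin(th)]);L=np.array([-F[1],F[0]])
def st():
    s=robot.sense();R=Ro.from_rotvec(s['orientation']).as_matrix()
    p=s['position'];d=p[:2]-O
    print('t',s['clock'],'p',p.round(4),'rack',(d@F).round(4),(d@L).round(4),'z',R[:,2].round(3),'y',R[:,1].round(3),'yaw',np.degrees(np.arctan2(R[1,1],R[0,1])).round(2),'f',s['force'].round(2),'w',round(s['width'],2),'q',s['q'].round(2))
E
python3 - <<'E'
from h import *
st();grab('scene','s1.png');grab('top','t1.png')
E
```

```text
t 4.425 p [ 0.571  -0.1461  0.4344] rack -0.1826 -0.0417 z [ 0.098  0.563 -0.821] y [ 0.983 -0.182 -0.007] yaw -10.48 f [ 0.09  1.22 -0.12] w 0.6 q [ 0.06  0.3   0.62  1.27 -0.73  1.88  0.37]
```

View pics/s1.png

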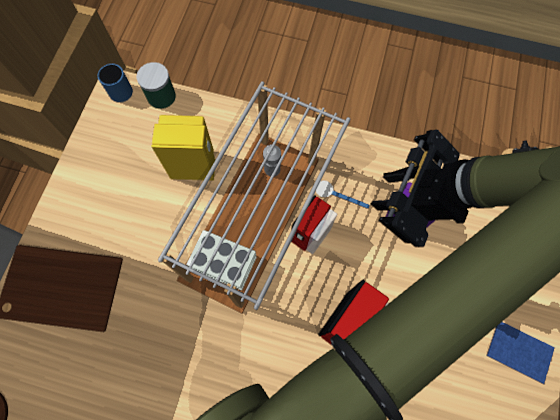

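The gripper is over the purple block at (425,185) with the fingers toward the cooker. The forearm passes beside the big red one at (360,310). I'll lower it in part and check the clearance.

Call:
arm_command --moves "-5 12 -30 0.5 0 0.4 0.2; -4 12 -40 0 0 0 0.2; 0 0 -50 0 0 0 0.2; 0 0 -50 0 0 0 0.2; 0 0 0 0 0 0 0.2"

```text
clock: 5.15
position: [0.5621, -0.1156, 0.2644]
orientation: [-2.034, -1.718, -0.641]
force: [0.4, -0.1, 1.7]
width: 0.599
finger_force: 0.0
```

```bash
python3 - <<'E'
from h import *
st()
for c in('scene','top'):
    d=grab(c,c+'2.png');W=cloud(d);Z=W[...,2]
    for n,cx,cy,r in(('big',.365,-.19,.1),('purple',.694,-.28,.07)):
        m=(abs(W[...,0]-cx)<r)&(abs(W[...,1]-cy)<r)&(Z>.235 if n=='big' else Z>.18)
        # arm points inside box footprint
        P=W[m];print(c,n,m.sum(),P[:,2].min() if len(P) else None, P[P[:,2].argmin()].round(3) if len(P) else '')
E
python3 -c "
import cv2,numpy as np
a=cv2.imread('pics/scene2.png')[100:420,150:];b=cv2.imread('pics/top2.png')[100:420,150:]
cv2.imwrite('pics/c2.png',cv2.resize(np.hstack([a,b]),None,fx=.97,fy=.97))"
```

```text
t 5.15 p [ 0.5621 -0.1156  0.2644] rack -0.1542 -0.0276 z [ 0.088  0.573 -0.815] y [ 0.986 -0.164 -0.01 ] yaw -9.45 f [ 0.36 -0.14  1.73] w 0.6 q [ 0.02  0.31  0.59  1.6  -0.71  1.6   0.54]
scene big 11730 0.29913352419862405 [ 0.464 -0.166  0.299]
scene purple 23 0.32116407663008406 [ 0.638 -0.216  0.321]
top big 7204 0.3220105392015473 [ 0.46  -0.187  0.322]
top purple 16 0.3218858422442097 [ 0.633 -0.215  0.322]
```

View pics/c2.png

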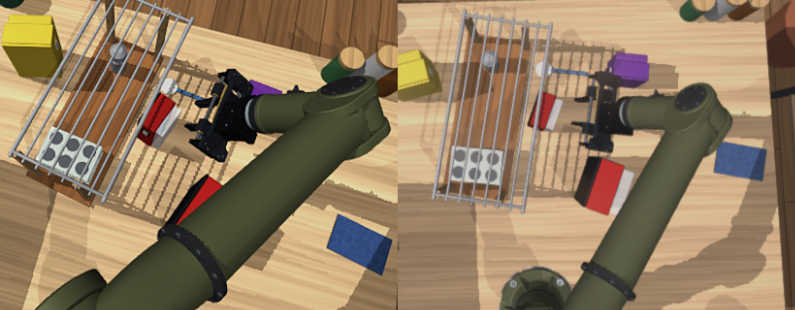

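```bash
python3 - <<'E'
from h import *
big=cv2.boxPoints(((365,-190),(97,138),69)).astype(np.float32);pur=cv2.boxPoints(((694.5,-281),(100,74),83)).astype(np.float32)
coo=cv2.boxPoints(((577.5,-36),(76,100),69)).astype(np.float32)
for c in('scene','top'):
    W=cloud(grab(c));m=(W[...,2]>.245)&(W[...,0]>.2)&(W[...,1]<-.04);P=W[m]*1000
    for n,b,h in(('big',big,225),('pur',pur,164)):
        D=np.array([-cv2.pointPolygonTest(b,(float(p[0]),float(p[1])),True) for p in P])
        for lo in range(250,560,50):
            k=(P[:,2]>=lo)&(P[:,2]<lo+50)
            if k.any(): i=np.where(k)[0][D[k].argmin()];print(c,n,lo,'min dist',D[i].round(1),P[i].round())
E
```

```text
scene big 250 min dist 20.7 [ 467. -166.  296.]
scene big 300 min dist 11.4 [ 458. -171.  336.]
scene big 350 min dist 18.8 [ 461. -157.  351.]
scene big 400 min dist 55.6 [ 502. -177.  404.]
scene big 450 min dist 79.4 [ 508. -233.  452.]
scene big 500 min dist 87.4 [ 508. -254.  500.]
scene big 550 min dist 7.5 [ 442. -204.  600.]
scene pur 250 min dist 47.7 [ 633. -191.  298.]
scene pur 300 min dist 23.8 [ 642. -217.  328.]
scene pur 350 min dist 44.2 [ 647. -186.  352.]
scene pur 400 min dist 83.6 [ 579. -229.  444.]
scene pur 450 min dist 73.2 [ 586. -257.  489.]
scene pur 500 min dist 80.8 [ 575. -287.  550.]
scene pur 550 min dist 63.8 [ 588. -322.  571.]
top big 250 min dist 92.6 [ 524. -119.  299.]
top big 300 min dist 13.2 [ 458. -177.  336.]
top big 350 min dist 21.3 [ 463. -156.  353.]
top big 400 min dist 57.5 [ 504. -175.  409.]
top big 450 min dist 80.5 [ 511. -226.  458.]
top big 500 min dist 87.2 [ 506. -258.  500.]
top big 550 min dist -21.8 [ 402. -176.  600.]
top pur 250 min dist 103.8 [ 589. -155.  299.]
top pur 300 min dist 24.5 [ 642. -217.  328.]
top pur 350 min dist 43.9 [ 646. -187.  350.]
top pur 400 min dist 79.6 [ 585. -216.  404.]
top pur 450 min dist 70.7 [ 589. -256.  484.]
top pur 500 min dist 66.9 [ 587. -303.  549.]
top pur 550 min dist 63.3 [ 589. -313.  557.]
```

Clearances are 11 mm to the big red one and 24 mm to purple. I'll shift 5 mm in x and go down.

Call:
arm_command --moves "5 -1 -34 0 0 -0.6 0.2; 0 0 -40 0 0 0 0.2; 0 0 -40 0 0 0 0.2; 0 0 -40 0 0 0 0.2; 0 0 -40 0 0 0 0.2; 0 0 -30 0 0 0 0.2; 0 0 -6 0 0 0 0.2; 0 0 0 0 0 0 0.2"

```text
clock: 6.35
position: [0.5693, -0.1203, 0.0382]
orientation: [-2.05, -1.71, -0.653]
force: [-0.1, -0.2, 0.4]
width: 0.6
finger_force: 0.0
```

```bash
python3 - <<'E'
from h import *
st()
for c in('scene','top'):
    for q in('cooker','crown','heel'): print(c,q,[(r['xyz'].round(3) if hasattr(r['xyz'],'round') else r['xyz'],round(r['p'],2)) for r in robot.place_of(c,q)] if grab(c) else 0)
E
```

```text
t 6.35 p [ 0.5693 -0.1203  0.0382] rack -0.1575 -0.0355 z [ 0.102  0.57  -0.815] y [ 0.984 -0.179 -0.002] yaw -10.3 f [-0.12 -0.21  0.41] w 0.6 q [ 0.08  0.57  0.53  1.77 -0.87  1.31  0.83]
scene cooker [([0.5769, -0.0367, -0.0009], 0.61), ([0.6998, -0.2772, -0.0004], 0.58), ([0.6941, 0.3521, 0.0001], 0.58)]
scene crown [([0.7338, -0.2838, 0.1369], 0.67), ([0.7391, 0.3653, 0.1821], 0.65), ([0.5628, -0.075, 0.1415], 0.58)]
scene heel [([0.6426, 0.3416, -0.0009], 0.94), ([0.5953, -0.0028, -0.0028], 0.92), ([0.6584, -0.2776, 0.0026], 0.63)]
top cooker [([0.5788, -0.0327, 0.0002], 0.75), ([0.6958, -0.2828, -0.0001], 0.75), ([0.6946, 0.3479, -0.0045], 0.69), ([0.3636, -0.1967, -0.0031], 0.62)]
top crown [([0.7403, 0.3688, 0.1796], 0.89), ([0.5616, -0.0728, 0.139], 0.82), ([0.7389, -0.2885, 0.1407], 0.64)]
top heel [([0.3776, -0.1432, -0.0008], 0.79), ([0.6617, -0.2723, -0.0045], 0.78), ([0.6458, 0.3412, -0.0015], 0.68)]
```

Call:
arm_command --moves "0 2 -4 0 0 0 0.2; 1 4 -4 0 0 0 0.2; 1 5 0 0 0 0 0.2; 1 5 0 0 0 0 0.2; 1 5 0 0 0 0 0.2; 1 5 0 0 0 0 0.2; 1 5 0 0 0 0 0.2; 1 5 0 0 0 0 0.2; 0 0 0 0 0 0 0.2"

```text
clock: 8.07
position: [0.5753, -0.0831, 0.0287]
orientation: [-2.049, -1.709, -0.651]
force: [2.4, -1.9, 0.3]
width: 0.597
finger_force: 1.5
```

```bash
cat >> h.py <<'E'
def cook():
    for c in('scene','top'):
        d=grab(c);W=cloud(d)
        for r in robot.silhouettes(c,'cooker'):
            P=W[r['mask']];P=P[np.isfinite(P[:,2])]
            if len(P)<50 or np.linalg.norm(np.median(P[:,:2],0)-[.58,.03])>.13: continue
            zt=np.percentile(P[:,2],97);T=P[abs(P[:,2]-zt)<.006]
            (cx,cy),s,a=cv2.minAreaRect((T[:,:2]*1000).astype(np.float32));e=np.array([cx,cy])/1000-O
            print(c,'top z',zt.round(3),'ctr',round(cx),round(cy),'rack',(e@F).round(3),(e@L).round(3),'size',np.round(s),'ang',round(a,1))
        for q in('cooker','crown','heel'):
            for r in robot.place_of(c,q):
                x=np.array(r['xyz']);e=x[:2]-O
                if np.linalg.norm(e)<.17: print(c,q,'rack',(e@F).round(3),(e@L).round(3),x[2].round(3),'p',round(r['p'],2))
E
python3 - <<'E'
from h import *
st();cook()
E
```

```text
t 8.075 p [ 0.5753 -0.0831  0.0287] rack -0.1199 -0.0349 z [ 0.101  0.571 -0.815] y [ 0.984 -0.178 -0.004] yaw -10.28 f [ 2.41 -1.94  0.3 ] w 0.6 q [ 0.04  0.55  0.5   1.81 -0.9   1.26  0.8 ]
scene top z 0.162 ctr 574 -25 rack -0.062 -0.023 size [ 72. 100.] ang 74.4
scene crown rack -0.104 -0.019 0.139 p 0.79
top top z 0.163 ctr 575 -23 rack -0.061 -0.024 size [72. 98.] ang 74.0
top cooker rack -0.06 -0.024 0.001 p 0.96
top crown rack -0.104 -0.022 0.138 p 0.56
top heel rack -0.048 -0.002 0.289 p 0.71
top heel rack -0.065 -0.025 0.004 p 0.53
```

Call:
arm_command --moves "1 5 0 0 0 0 0.2; 1 5 0 0 0 0.2 0.2; 1 4 0 0 0 0 0.2; 1 4 0 0 0 0 0.2; 0 3 0 0 0 0 0.2; 0 0 0 0 0 0 0.2"

```text
clock: 9.32
position: [0.5788, -0.0621, 0.0285]
orientation: [-2.045, -1.712, -0.649]
force: [-0.0, -2.6, 0.8]
width: 0.597
finger_force: 2.2
```

```bash
python3 - <<'E'
from h import *
st();cook()
E
```

```text
t 9.325 p [ 0.5788 -0.0621  0.0285] rack -0.0986 -0.0346 z [ 0.098  0.572 -0.815] y [ 0.985 -0.175 -0.005] yaw -10.06 f [-0.02 -2.6   0.77] w 0.6 q [ 0.01  0.54  0.49  1.82 -0.9   1.24  0.78]
scene top z 0.162 ctr 573 -6 rack -0.044 -0.02 size [71. 99.] ang 78.9
scene cooker rack -0.045 -0.024 -0.002 p 0.8
scene crown rack -0.082 -0.02 0.138 p 0.57
scene crown rack -0.045 -0.022 -0.002 p 0.5
top top z 0.293 ctr 563 7 rack -0.034 -0.007 size [40. 93.] ang 79.9
top cooker rack -0.043 -0.019 -0.002 p 0.79
top crown rack -0.084 -0.018 0.137 p 0.6
top heel rack -0.049 -0.001 0.289 p 0.72
```

Call:
arm_command --moves "0 2 0 0 0 0 0.2; 1 2 0 0 0 0 0.2; 0 2 0 0 0 0 0.2; 0 0 0 0 0 0 0.2"

```text
clock: 10.32
position: [0.5801, -0.0567, 0.0285]
orientation: [-2.046, -1.712, -0.65]
force: [-0.6, -3.0, 0.6]
width: 0.598
finger_force: 2.3
```

Call:
arm_command --moves "0 2 0 0 0 0 0.2; 0 0 0 0 0 0 0.2"

```text
clock: 10.58
position: [0.5804, -0.0554, 0.0286]
orientation: [-2.048, -1.712, -0.65]
force: [-0.6, -4.9, 0.9]
width: 0.603
finger_force: 3.0
```

Call:
arm_command --moves "0 1 0 0 0 0 0.2; 0 0 0 0 0 0 0.2"

```text
clock: 10.82
position: [0.5804, -0.0553, 0.0285]
orientation: [-2.049, -1.712, -0.649]
force: [0.0, -5.8, 1.1]
width: 0.598
finger_force: 3.7
```

```bash
python3 - <<'E'
from h import *
st();cook()
E
```

```text
t 10.825 p [ 0.5804 -0.0553  0.0285] rack -0.0916 -0.035 z [ 0.1    0.569 -0.816] y [ 0.984 -0.177 -0.003] yaw -10.2 f [ 0.04 -5.82  1.09] w 0.6 q [-0.    0.54  0.49  1.83 -0.9   1.23  0.77]
scene top z 0.292 ctr 517 10 rack -0.039 0.039 size [ 35. 108.] ang 79.8
scene cooker rack -0.039 -0.024 -0.002 p 0.64
scene crown rack -0.076 -0.017 0.137 p 0.58
top top z 0.289 ctr 583 -3 rack -0.039 -0.029 size [64. 27.] ang 36.1
top cooker rack -0.038 -0.02 0.001 p 0.81
top crown rack -0.077 -0.018 0.14 p 0.68
```

It is butted square: the force rose to 5.8 N with the TCP stopped where expected. Now I'll back off, rise to crown height and recentre.

Call:
arm_command --moves "-1 -8 0 0 0 0 0.2; -2 -14 0 0 0 0 0.2; -2 -14 0 0 0 0 -0.2; -5 1 40 0 0 0 -0.2; -5 1 40 0 0 0 -0.2; -5 1 36 0 0 0 -0.2; 0 0 0 0 0 0 -0.2"

```text
clock: 12.2
position: [0.5613, -0.0883, 0.1477]
orientation: [-2.048, -1.714, -0.655]
force: [0.3, -0.5, -0.1]
width: 0.403
finger_force: 0.0
```

```bash
python3 - <<'E'
from h import *
st();cook()
E
```

```text
t 12.2 p [ 0.5613 -0.0883  0.1477] rack -0.1274 -0.022 z [ 0.103  0.57  -0.815] y [ 0.984 -0.176  0.002] yaw -10.17 f [ 0.33 -0.5  -0.12] w 0.4 q [-0.01  0.37  0.56  1.77 -0.78  1.4   0.65]
scene top z 0.182 ctr 0 0 rack -0.139 0.546 size [0. 0.] ang 0.0
scene cooker rack -0.039 -0.023 -0.001 p 0.79
scene crown rack -0.078 -0.017 0.137 p 0.61
top top z 0.164 ctr 577 6 rack -0.032 -0.021 size [68. 98.] ang 77.3
top cooker rack -0.036 -0.021 0.001 p 0.61
top crown rack -0.078 -0.019 0.135 p 0.78
top heel rack -0.037 -0.021 0.0 p 0.2
```

Call:
arm_command --moves "1 8 0 0 0 0 -0.2; 2 10 0 0 0 0 -0.2; 1 8 0 0 0 0 -0.2; 1 4 0 0 0 0 -0.2; 0 4 0 0 0 0 -0.2; 1 4 0 0 0 0 -0.2; 1 4 0 0 0 0 -0.2; 0 4 0 0 0 0 -0.2; 1 4 0 0 0 0 -0.2"

```text
clock: 13.82
position: [0.568, -0.0366, 0.1447]
orientation: [-2.046, -1.711, -0.65]
force: [0.7, -2.0, 2.4]
width: 0.4
finger_force: 1.2
```

```bash
python3 - <<'E'
from h import *
st();cook()
E
```

```text
t 13.825 p [ 0.568  -0.0366  0.1447] rack -0.0754 -0.0196 z [ 0.099  0.571 -0.815] y [ 0.984 -0.176 -0.004] yaw -10.12 f [ 0.73 -1.99  2.4 ] w 0.4 q [-0.08  0.34  0.54  1.81 -0.79  1.34  0.58]
scene top z 0.291 ctr 526 12 rack -0.035 0.03 size [39. 96.] ang 82.1
scene cooker rack -0.04 -0.024 0.002 p 0.94
scene cooker rack -0.062 -0.022 0.149 p 0.26
scene crown rack -0.06 -0.02 0.147 p 0.91
top top z 0.291 ctr 558 9 rack -0.032 -0.001 size [83. 59.] ang 17.0
top cooker rack -0.039 -0.021 0.006 p 0.79
top crown rack -0.06 -0.023 0.147 p 0.64
```

Call:
arm_command --moves "1 4 0 0 0 0 -0.2; 1 4 0 0 0 0 -0.2; 0 4 0 0 0 0 -0.2; 1 4 0 0 0 0 -0.2; 1 4 0 0 0 0 -0.2; 0 4 0 0 0 0 -0.2; 1 4 0 0 0 0 -0.2; 1 4 0 0 0 0 -0.2; 0 4 0 0 0 0 -0.2; 1 4 0 0 0 0 -0.2"

```text
clock: 15.58
position: [0.575, 0.0035, 0.1445]
orientation: [-2.046, -1.711, -0.649]
force: [0.2, -0.5, -0.2]
width: 0.398
finger_force: 0.0
```

```bash
python3 - <<'E'
from h import *
st();cook()
E
```

```text
t 15.575 p [0.575  0.0035 0.1445] rack -0.0346 -0.0193 z [ 0.098  0.571 -0.815] y [ 0.984 -0.175 -0.004] yaw -10.11 f [ 0.21 -0.51 -0.23] w 0.4 q [-0.13  0.32  0.51  1.83 -0.8   1.29  0.53]
scene top z 0.293 ctr 526 56 rack 0.009 0.038 size [95. 89.] ang 53.6
scene cooker rack -0.041 -0.023 0.028 p 0.9
scene crown rack 0.026 -0.02 0.154 p 0.82
scene heel rack -0.012 -0.023 -0.006 p 0.72
top top z 0.293 ctr 574 71 rack 0.031 -0.007 size [102.  69.] ang 79.8
top top z 0.296 ctr 572 104 rack 0.063 0.002 size [234. 483.] ang 79.9
top cooker rack -0.03 -0.022 0.053 p 0.79
top crown rack 0.105 -0.02 0.091 p 0.94
```

Call:
arm_command --moves "-3 -18 0 0 0 0 0.2; -4 -22 0 0 0 0 0.2; -4 -22 0 0 0 0 0.2; -4 -22 0 0 0 0 0.2; 0 0 0 0 0 0 0.2; 0 0 0 0 0 0 0.2"

```text
clock: 16.82
position: [0.5601, -0.0803, 0.1445]
orientation: [-2.045, -1.711, -0.65]
force: [-0.4, 0.3, -0.1]
width: 0.603
finger_force: 0.0
```

```bash
python3 - <<'E'
from h import *
st();cook();grab('scene','s3.png')
for c in('scene','top'):
    for q in('trays','shaker','spoon'): print(c,q,[np.round(r['xyz'],3) for r in robot.place_of(c,q)][:1])
E
```

```text
t 16.825 p [ 0.5601 -0.0803  0.1445] rack -0.1198 -0.0194 z [ 0.098  0.572 -0.815] y [ 0.985 -0.175 -0.004] yaw -10.09 f [-0.38  0.32 -0.11] w 0.6 q [-0.02  0.37  0.56  1.78 -0.78  1.39  0.65]
scene top z 0.291 ctr 502 43 rack -0.009 0.06 size [94. 81.] ang 41.8
scene cooker rack -0.035 -0.023 0.05 p 0.57
scene crown rack 0.107 -0.021 0.09 p 0.64
scene heel rack -0.033 -0.026 0.009 p 0.92
top top z 0.095 ctr 591 83 rack 0.046 -0.021 size [146.  88.] ang 79.7
top cooker rack -0.033 -0.016 0.053 p 0.71
top crown rack 0.107 -0.022 0.091 p 0.77
scene trays [array([0.428, 0.171, 0.013])]
scene shaker [array([0.741, 0.122, 0.01 ])]
scene spoon [array([ 0.715, -0.096,  0.002])]
top trays [array([0.426, 0.171, 0.013])]
top shaker [array([0.74 , 0.124, 0.012])]
top spoon [array([ 0.711, -0.101, -0.002])]
```

View pics/s3.png

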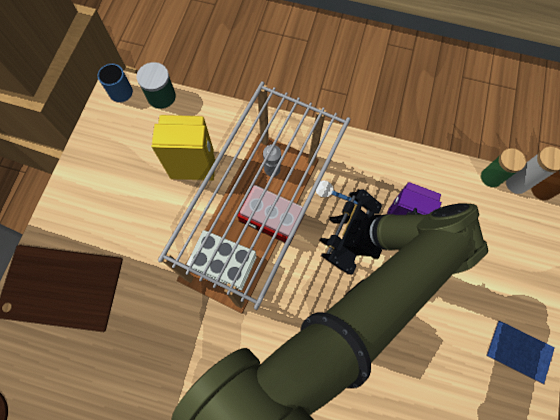

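The cooker lies straight on the plinth with its foot end about 33 mm out before the edge, lid up around (268,210). The trays, shaker and spoon are unmoved. Next is the nudge; from the butting position, flush means measured TCP at rack x = -15.6 mm.

Call:
arm_command --moves "0 0 -30 0 0 0 0.2; 0 0 -32 0 0 0 0.2; 0 0 -31 0 0 0 0.2; 2 12 0 0 0 0 0.2; 2 12 0 0 0 0 0.2; 2 12 0 0 0 0 0.2; 2 10 0 0 0 0 0.2; 1 6 0 0 0 0 0.2; 0 0 0 0 0 0 0.2"

```text
clock: 18.8
position: [0.5691, -0.0282, 0.0518]
orientation: [-2.045, -1.712, -0.65]
force: [-0.4, -1.1, 0.3]
width: 0.601
finger_force: 0.0
```

```bash
python3 - <<'E'
from h import *
st();cook()
E
```

```text
t 18.8 p [ 0.5691 -0.0282  0.0518] rack -0.0669 -0.0191 z [ 0.098  0.571 -0.815] y [ 0.985 -0.175 -0.004] yaw -10.06 f [-0.38 -1.09  0.34] w 0.6 q [-0.05  0.46  0.5   1.87 -0.88  1.22  0.72]
scene top z 0.092 ctr 590 81 rack 0.045 -0.02 size [145.  90.] ang 79.9
scene cooker rack -0.037 -0.022 0.052 p 0.76
scene cooker rack 0.001 -0.001 -0.001 p 0.63
scene crown rack 0.102 -0.023 0.088 p 0.77
scene heel rack -0.037 -0.021 0.012 p 0.64
top top z 0.096 ctr 591 83 rack 0.047 -0.021 size [146.  88.] ang 79.9
top cooker rack -0.03 -0.023 0.053 p 0.75
top cooker rack 0.002 -0.001 0.004 p 0.29
top crown rack 0.106 -0.023 0.088 p 0.77
top crown rack -0.0 -0.002 0.003 p 0.34
```

Call:
arm_command --moves "1 5 0 0 0 0 0.2; 1 5 0 0 0 0 0.2; 1 4 0 0 0 0 0.2; 0 4 0 0 0 0 0.2; 1 4 0 0 0 0 0.2; 1 4 0 0 0 0 0.2; 1 4 0 0 0 0 0.2; 0 4 0 0 0 0 0.2; 1 4 0 0 0 0 0.2; 1 3 0 0 0 0 0.2; 0 3 0 0 0 0 0.2; 0 0 0 0 0 0 0.2"

```text
clock: 20.8
position: [0.577, 0.0159, 0.0516]
orientation: [-2.045, -1.712, -0.65]
force: [-0.5, -1.4, -1.4]
width: 0.598
finger_force: 1.2
```

```bash
python3 - <<'E'
from h import *
st();cook()
E
```

```text
t 20.8 p [0.577  0.0159 0.0516] rack -0.0221 -0.0192 z [ 0.098  0.572 -0.815] y [ 0.985 -0.175 -0.004] yaw -10.08 f [-0.5  -1.43 -1.44] w 0.6 q [-0.11  0.44  0.47  1.89 -0.9   1.17  0.66]
scene top z 0.291 ctr 519 78 rack 0.029 0.049 size [102.  80.] ang 80.2
scene cooker rack -0.008 -0.022 0.051 p 0.95
scene crown rack 0.132 -0.022 0.09 p 0.58
scene heel rack -0.003 -0.023 0.013 p 0.77
top top z 0.292 ctr 582 118 rack 0.079 -0.007 size [70. 69.] ang 79.3
top cooker rack -0.006 -0.019 0.055 p 0.77
top cooker rack -0.005 -0.02 0.014 p 0.66
top crown rack 0.13 -0.022 0.088 p 0.82
top heel rack -0.005 -0.02 0.018 p 0.57
```

Call:
arm_command --moves "0 2 0 0 0 0 0.2; 1 2 0 0 0 0 0.2; 0 2 0 0 0 0 0.2; 0 0 0 0 0 0 0.2"

```text
clock: 21.8
position: [0.5781, 0.0213, 0.0516]
orientation: [-2.046, -1.712, -0.65]
force: [0.1, -3.2, 0.7]
width: 0.602
finger_force: 1.8
```

```bash
python3 - <<'E'
from h import *
st();cook()
E
```

```text
t 21.8 p [0.5781 0.0213 0.0516] rack -0.0165 -0.0193 z [ 0.099  0.571 -0.815] y [ 0.984 -0.176 -0.004] yaw -10.11 f [ 0.14 -3.22  0.74] w 0.6 q [-0.12  0.44  0.47  1.9  -0.9   1.16  0.66]
scene top z 0.287 ctr 516 79 rack 0.029 0.052 size [104.  72.] ang 81.7
scene cooker rack 0.0 -0.022 0.055 p 0.85
scene crown rack 0.14 -0.021 0.091 p 0.77
scene heel rack 0.002 -0.023 0.01 p 0.74
top top z 0.095 ctr 597 117 rack 0.081 -0.021 size [146.  89.] ang 79.6
top cooker rack 0.003 -0.023 0.053 p 0.66
top crown rack 0.138 -0.022 0.092 p 0.63
top heel rack -0.002 -0.021 0.018 p 0.7
```

Call:
arm_command --moves "-1 -6 0 0 0 0 0.2; -3 -16 0 0 0 0 0.2; -4 -24 0 0 0 0 0.2; -4 -24 0 0 0 0 0.2; 0 0 30 0 0 0 0.2; 0 0 40 0 0 0 0.2; 0 0 40 0 0 0 0.2; 0 0 0 0 0 0 0.2"

```text
clock: 23.3
position: [0.5677, -0.0516, 0.1651]
orientation: [-2.05, -1.714, -0.656]
force: [-0.0, -0.7, -0.4]
width: 0.598
finger_force: 0.0
```

```bash
python3 - <<'E'
from h import *
st();cook();d=grab('scene');e=grab('top')
cv2.imwrite('pics/f.png',np.hstack([cv2.resize(d['image'][80:320,150:350],(400,480)),cv2.resize(e['image'][100:340,170:370],(400,480))])[:,:,::-1])
for c in('scene','top'):
    for q in('trays','shaker','spoon','rack','shelf_front'): print(c,q,[np.round(r['xyz'],3) for r in robot.place_of(c,q)][:1])
E
```

```text
t 23.3 p [ 0.5677 -0.0516  0.1651] rack -0.0901 -0.0219 z [ 0.105  0.57  -0.815] y [ 0.984 -0.178  0.003] yaw -10.23 f [-0.04 -0.72 -0.39] w 0.6 q [-0.07  0.32  0.56  1.79 -0.77  1.37  0.58]
scene top z 0.092 ctr 596 116 rack 0.08 -0.021 size [143.  90.] ang 79.2
scene cooker rack -0.001 -0.024 0.05 p 0.56
scene crown rack 0.138 -0.024 0.09 p 0.71
scene heel rack 0.003 -0.024 0.01 p 0.74
top top z 0.294 ctr 574 103 rack 0.063 -0.001 size [102.  80.] ang 80.2
top cooker rack 0.004 -0.022 0.052 p 0.71
top crown rack 0.141 -0.025 0.089 p 0.63
top heel rack 0.002 -0.023 0.016 p 0.8
scene trays [array([0.427, 0.171, 0.015])]
scene shaker [array([0.738, 0.123, 0.01 ])]
scene spoon [array([ 0.716, -0.097, -0.001])]
scene rack [array([ 0.561,  0.037, -0.001])]
scene shelf_front [array([ 0.554, -0.008,  0.288])]
top trays [array([0.426, 0.172, 0.016])]
top shaker [array([0.739, 0.124, 0.012])]
top spoon [array([ 0.713, -0.104, -0.002])]
top rack [array([0.563, 0.042, 0.   ])]
top shelf_front [array([ 0.555, -0.005,  0.289])]
```

View pics/f.png

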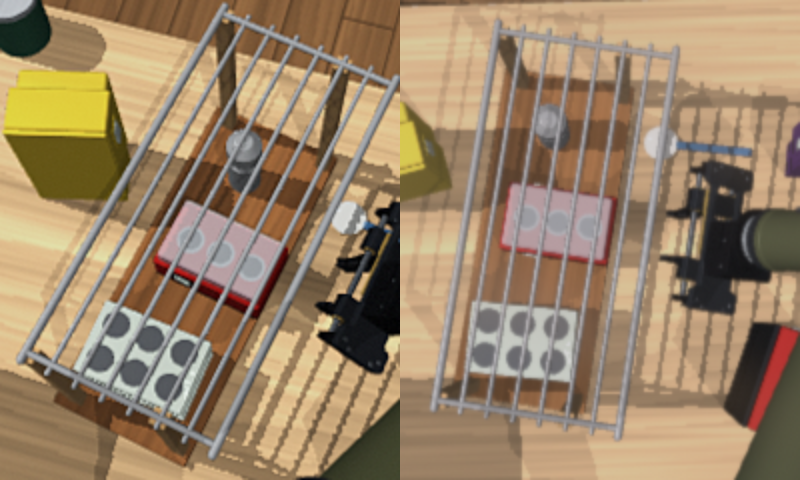

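The cooker lies lid up with its foot end flush with the front edge, at crop (265,285) and (608,235). It is straight, the trays, shaker and spoon are unmoved, and the arm is clear.

```bash
python3 -c "
from cell import robot
print(robot.finish_job())"
```

```text
the job is handed in; nothing more can be done
None
```

I handed the job in at about 24 s: the red egg cooker lies on its black base on the plinth, straight and flush with the front edge to within about 1–2 mm, and the trays, shaker and spoon show no movement within measurement error.

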